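Check a tenoned rail end in its fixture and show it to the inspection camera

ROBOT

A 6-joint arm with a two-finger parallel gripper is mounted at the origin on the work surface. World frame = base frame: x ahead of the robot, y to its left, z up, the work surface at z = 0. Lengths are in m, angles in rad, forces in N, time in s.
With the tool pointing down it reaches from about 0.25 to 0.775 m from the base axis. Payload 8.9 kg.
Tool frame: the origin (TCP) lies midway between the tips of the shut fingers; the grasp point (between the pads) lies 19 mm behind it (arm.grip_point_offset is the distance from the TCP to the grasp point, in m); x points along the fingers, z is the direction in which the jaws open and shut, and the axes are right-handed (so a half turn about x gives the same grasp; the last joint's range is limited). The gripper opens to 85 mm and grips with 20 to 120 N. Pads are 22 mm wide; open, the fingers measure 114 mm over their backs; the gripper's body (76 mm by 85 mm) begins 54 mm behind the grasp point. The pads swing forward as they close: fully open they stand 13 mm farther back than shut.
Start: joints at [-1.448, 0.291, -0.153, 1.127, 0, 1.431], TCP at [0.136, -0.507, 0.231] pointing down, gripper open.
Joint ranges: [-2.52, 2.52], [-0.91, 1.74], [-1.3, 1.37], [-1.96, 2.02], [-1.52, 1.47], [-3.14, 3.14]. Speed limits (rad/s): [2.22, 2.22, 2.79, 3.14, 3.14, 3.14].

INTERFACE

Orientations are given as a unit quaternion [w, x, y, z].
In Python, from plant import arm gives the robot as it stands.
- The arm moves only by the tool apply_moves, never from a script. Its argument "targets" is a list that holds one entry, the list of rows, each a list of 7 numbers: the shift along the tool's x, y, z in cm, then the turn, a rotation vector about the tool's x, y, z in degrees, then the finger opening in cm, from 0 to 8.54. A call has 1 to 12 rows; each row is the pose to reach, as a shift and turn from the pose commanded when the call began, along the tool's axes at that moment; what a row does not reach only later rows make up. A row lasts 1/10 s, in which the tool goes at most 50 mm and 8.59 degrees, less where a joint would pass 70% of its speed; a pose out of reach is approached as far as the arm can. A call with a gripper value outside its range is refused whole. The fingers move at their own pace and stop on an object; the grip force is fixed at half the most. Time passes only in rows, so rows that repeat a pose let the fingers close. It gives the time, the measured TCP pose, the force and the opening at its end, in the units of the state.
- arm.read_state(): the state, without advancing time (a new reading comes with each control period).
- arm.read_camera(name): name is "scene" or "top"; returns a dict with "frame" (384x512x3 uint8, blue, green, red), "fx", "fy", "cx", "cy" (pixels), "R" (3x3) and "t" (3): a world point X has camera coordinates R X + t. Camera axes: x right, y down, z forward; pixel columns grow to the right and rows downward; lengths in m; the calibration is good to about 2 mm. A picture is of the moment at which its call begins. There is no depth.
- arm.sign_off(): hands the job in, once; it reports no verdict.
The state is a dict: "t": time; "q": joint angles; "joint_velocities": joint speeds; "joint_efforts": joint torques, N m; "ee_pos": TCP position; "orientation": TCP orientation; "ft_force": force on the tool from outside, world axes, zero at the start; "torque": the same for the moment, N m; "grip_width": finger opening in m.
Only numpy, scipy, OpenCV 4.12 (cv2) and the standard library are available. Lean on these libraries where they do the work, as an engineer would, in place of code of your own. Each camera call takes 0.05 s, during which the arm holds its last target.

TASK

Among the two timber blocks on the bench, take the one with the tenon, seat it flat and square at the bottom of the matching pocket in the plywood checking fixture and let go of it. Then grip it again, lift it out and hold it up to the inspection camera: tenon pointing at the lens, its end face square to the lens, centred on it and 100 mm in front of the glass, with the block not rolled over sideways. Finish while still holding it there in the air, without touching the camera or its stand and without disturbing the offcut, the pot or the screwdriver.

Things in the scene. Friction and masses are not known exactly. Their poses are not given: they have to be found in the camera images.
- rail: the workpiece, a loose pale timber rail end, about 0.12 kg, standing 45 mm high. Seen from above it is a T-like outline 120 mm long: a body 90 mm long and 44 mm wide, and at one end, in its middle, a tenon 30 mm long and 16 mm wide (both full 45 mm height). Origin: centre of the underside at half the overall length, so body from x = -60 to +30 mm, tenon from +30 to +60 mm; x points along it towards the tenon, y across, z up
- tenon_end (a point): centre of the tenon's end face on the rail: 60 mm along the rail's x from its origin and 22.5 mm above its underside; axes as the rail
- fixture: the checking fixture, a plywood block 170 x 110 mm, 24 mm high (its lower half, the pocket floor, of darker wood), fixed to the bench. Its top has a pocket 12 mm deep, of the rail's outline with 2 mm play all round and a 3 mm chamfer at the mouth: body part 94 x 48 mm (x from -62 to +32 mm), then a slot 20 mm wide (x from +32 to +62 mm) for the tenon. Origin under the pocket's middle on the bench; x points along the pocket towards the tenon slot, z up
- pocket (a point): centre of the pocket's floor, 12 mm above the bench, over the fixture's origin; axes as the fixture. The rail is seated when its origin and axes coincide with these (33 mm of it then stand out above the rim)
- camera_stand: stand of the inspection camera, fixed to the bench: a dark round steel base 110 mm across with origin at its centre underneath, and a 20 mm bare post 360 mm high, 45 mm behind it. The camera head is clamped to the post at a height that differs from time to time. The lens looks to the stand's -x, 25 degrees downward
- lens (a point): centre of the glass at the front of the camera head (head: black box 60 x 46 x 46 mm; in front a round lamp 72 mm across, then a 34 mm lens barrel 6 mm proud of it). Its axes are the head's: the lens looks along -x, y is level, z is upward square to the view
- focus (a point): the point in the air 100 mm in front of the glass on the lens axis, where the centre of the tenon's end face is to be held; axes as lens, so +x points from here to the lens, rising 25 degrees. The rail is shown rightly when its x, y and z run as these
- offcut: bystander: a loose plain pale timber block without a tenon, 115 x 44 x 45 mm; origin at the centre of its underside, x along it. It and the rail may be in either of two places on the robot's right
- glue_pot: bystander: a loose closed white pot 60 mm across, 60 mm high, origin at the centre of its underside
- screwdriver: bystander: a loose screwdriver lying on the bench, some 200 mm long, handle up to 30 mm thick, x along it towards the tip
Not all that is in view belongs to the job. What is shaped like the rail but blue or green is not meant. Several things have the shape of the fixture; the one meant has the colours described above.

How it is judged:
By the outcome, as a careful person would: the job done as asked, in the order asked, and still so for the second after the job is handed in, while the arm keeps its last pose, push and grip.
It also fails if it takes over 50 s, if anything falls off the work surface, if the arm or the gripper's body presses on something with over 40 N, if the wrist force passes 120 N, or if a joint passes its speed limit or range.

## Working session

There is one attempt and no reset: what is moved stays moved. The work goes in short steps, Python scripts to look and compute and a tool call to move; the robot and the scene stay as the last step left them, time stands still between calls to the robot, and variables do not carry over. Pictures are saved under pics/ and viewed, and the job is handed in when it is done.

Besides the shell and the picture viewer there is one more tool, called after "Call:" in YAML: its name, and indented under it one key for each argument. apply_moves: Moves the arm, as the interface text tells. Its arguments: {"type":"object","properties":{"targets":{"type":"array"}},"required":["targets"]}

```bash
ls; mkdir -p pics; python3 - <<'E'
from plant import arm
import cv2,pickle
s=arm.read_state(); print(s)
for n in("scene","top"):
    c=arm.read_camera(n); pickle.dump(c,open(n+'0.pkl','wb')); cv2.imwrite(f'pics/{n}0.png',c['frame'])
    print(n,c['fx'],c['fy'],c['cx'],c['cy'],c['R'],c['t'])
E
```

```text
pics
{'t': 0.0, 'q': array([-1.44829773e+00,  2.91276297e-01, -1.54127619e-01,  1.12672328e+00,
       -3.45585386e-05,  1.43151819e+00]), 'joint_velocities': array([-2.52603714e-04,  1.58122436e-03,  1.81871583e-03, -7.70487018e-04,
       -3.90956565e-04, -7.01825220e-05]), 'joint_efforts': array([-3.40438834e-03, -5.37139678e+01,  3.31380022e+01,  1.58207322e-02,
       -3.37289393e-04, -4.88120051e-06]), 'ee_pos': array([ 0.13581669, -0.50666082,  0.23073391]), 'orientation': array([ 0.5606419 ,  0.43079252,  0.56131916, -0.43013866]), 'ft_force': array([ 0.39953293, -0.36290824, -0.34090161]), 'torque': array([ 0.00490859, -0.02823102,  0.00659348]), 'grip_width': 0.08539404230623608}
scene 349.54263977472846 349.54263977472846 253.55221804967206 193.50556483165974 [[ 0.65862987  0.75234397 -0.01361037]
 [ 0.63612128 -0.56636378 -0.52400552]
 [-0.40194082  0.33646785 -0.85160611]] [-0.40456159 -0.26041241  1.27873538]
top 373.5053465590657 373.5053465590657 251.40079367057214 185.7801303149646 [[ 0.01352991 -0.99985244  0.0105849 ]
 [-0.98440307 -0.01517636 -0.17527202]
 [ 0.1754068  -0.00804839 -0.98446314]] [0.03721869 0.59160683 1.22668353]
```

View pics/scene0.png

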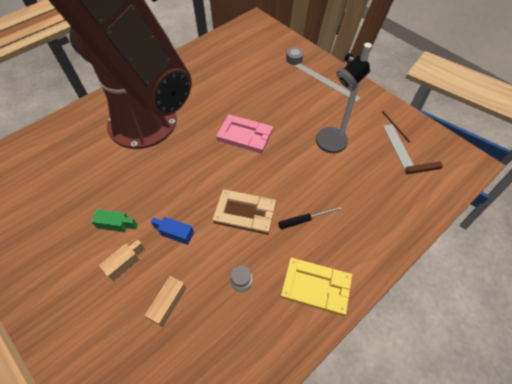

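View pics/top0.png

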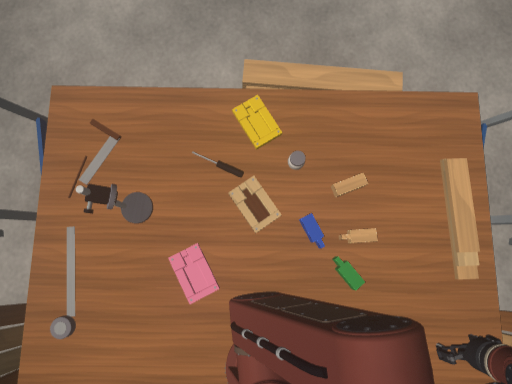

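The scene view shows the rail candidates as pale blocks at (121,259), which has a nub at (137,246), and (165,300), which is plain. The blue (174,230) and green (113,220) T-shapes are decoys. Of the fixture shapes, pink (245,133) and yellow (317,286) are decoys, and plywood with a dark floor (246,211) fits. In the top view the rail is at (362,236), the offcut (350,185), the fixture (254,203) and the camera stand (137,208). I'll confirm these in an enlarged crop.

```bash
python3 - <<'E'
import cv2,pickle,numpy as np
a=pickle.load(open('top0.pkl','rb'))['frame'];b=pickle.load(open('scene0.pkl','rb'))['frame']
r=lambda im,x0,x1,y0,y1,w,h:cv2.resize(im[y0:y1,x0:x1],(w,h),interpolation=cv2.INTER_CUBIC)
A=r(a,220,390,150,260,800,518)
cv2.imwrite('pics/c1.png',A)
cv2.imwrite('pics/c2.png',r(b,90,290,180,330,800,600))
cv2.imwrite('pics/c3.png',np.hstack([r(a,60,160,170,240,400,280),r(b,310,380,40,160,340,583)[:280]]))
cv2.imwrite('pics/c4.png',r(b,310,380,30,160,323,600))
E
```

```text
(no output)
```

View pics/c1.png

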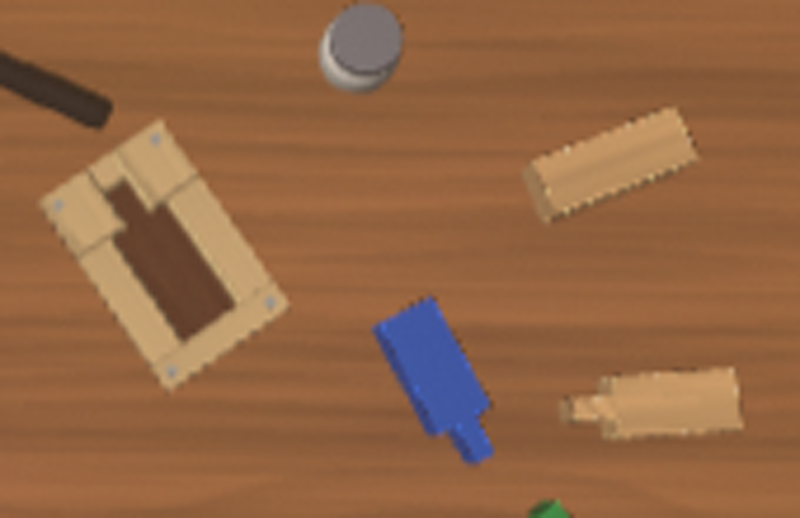

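View pics/c2.png

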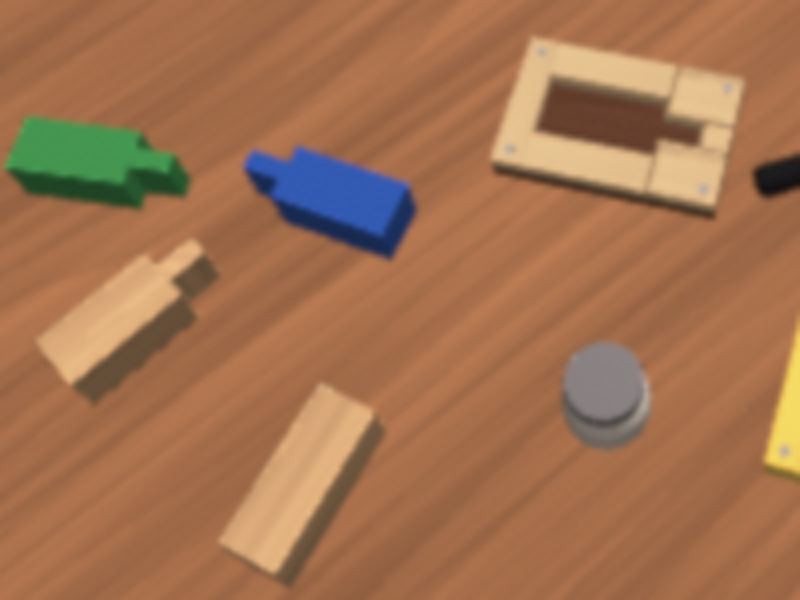

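View pics/c3.png

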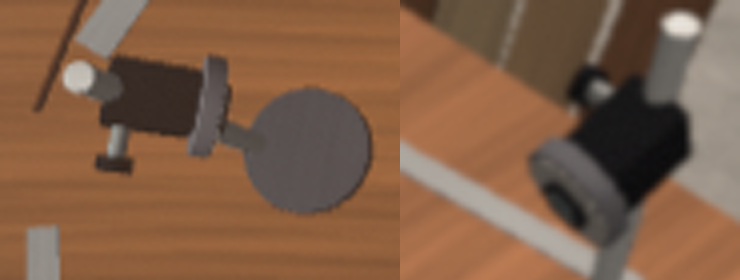

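View pics/c4.png

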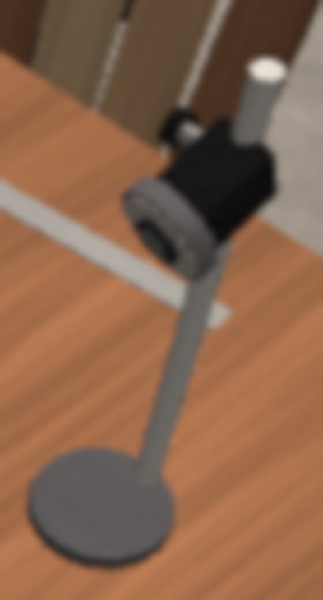

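```bash
cat > h.py <<'E'
import cv2,pickle,numpy as np
def ray(c,uv):
    uv=np.atleast_2d(uv).astype(float)
    d=np.c_[(uv[:,0]-c['cx'])/c['fx'],(uv[:,1]-c['cy'])/c['fy'],np.ones(len(uv))]@c['R']
    return -c['R'].T@c['t'],d
def plane(c,uv,z):
    o,d=ray(c,uv); return (o+d*((z-o[2])/d[:,2])[:,None])[:,:2]
def proj(c,X):
    p=np.atleast_2d(X)@c['R'].T+c['t']; return p[:,:2]/p[:,2:]*[c['fx'],c['fy']]+[c['cx'],c['cy']]
def tri(c1,u1,c2,u2):
    o1,d1=ray(c1,u1);o2,d2=ray(c2,u2);d1=d1[0]/np.linalg.norm(d1);d2=d2[0]/np.linalg.norm(d2)
    A=np.c_[d1,-d2];s=np.linalg.lstsq(A,o2-o1,rcond=None)[0]
    p,q=o1+s[0]*d1,o2+s[1]*d2
    return (p+q)/2,np.linalg.norm(p-q)
E
python3 - <<'E'
from h import *
T=pickle.load(open('top0.pkl','rb'));S=pickle.load(open('scene0.pkl','rb'))
for n,c,boxes in(("top",T,dict(rail=(335,385,222,248),off=(325,375,168,202),fix=(225,285,172,236))),("scene",S,dict(rail=(95,148,236,282),off=(140,190,272,328),fix=(208,282,185,236)))):
    hsv=cv2.cvtColor(c['frame'],cv2.COLOR_BGR2HSV)
    for k,(x0,x1,y0,y1) in boxes.items():
        h=cv2.resize(c['frame'][y0:y1,x0:x1],None,fx=8,fy=8,interpolation=cv2.INTER_CUBIC)
        v=h.astype(int)
        # pale: green channel high
        g=h[:,:,1]; 
        t,m=cv2.threshold(g,0,255,cv2.THRESH_BINARY+cv2.THRESH_OTSU)
        cs,_=cv2.findContours(m,cv2.RETR_CCOMP,cv2.CHAIN_APPROX_NONE)
        cs=sorted(cs,key=cv2.contourArea)[::-1][:2]
        vis=h.copy();cv2.drawContours(vis,cs,-1,(0,0,255),1);cv2.imwrite(f'pics/m_{n}_{k}.png',vis)
        for i,q in enumerate(cs):
            uv=(q[:,0]+.5)/8-.5+[x0,y0]
            z=dict(rail=.045,off=.045,fix=.024)[k]
            P=plane(c,uv,z)*1000
            r=cv2.minAreaRect(P.astype(np.float32));b=cv2.boxPoints(r)
            print(n,k,i,'otsu',t,np.round(r[0],1),np.round(r[1],1),round(r[2],1),'centroid',P.mean(0).round(1))
E
python3 - <<'E'
import cv2,numpy as np
ims=[cv2.imread(f'pics/m_{n}_{k}.png') for k in('rail','fix')for n in('top','scene') ]
ims=[cv2.copyMakeBorder(i[:300,:400] if 0 else cv2.resize(i,None,fx=.66,fy=.66),0,max(0,300-0-int(i.shape[0]*.66)),0,max(0,400-int(i.shape[1]*.66)),cv2.BORDER_CONSTANT)[:300,:400] for i in ims]
cv2.imwrite('pics/m.png',np.vstack([np.hstack([cv2.resize(i,(400,300)) for i in ims[:2]]),np.hstack([cv2.resize(i,(400,300)) for i in ims[2:]])]))
E
```

```text
top rail 0 otsu 120.0 [ 428.  -319.2] [ 46.3 122.3] 4.4 centroid [ 428.3 -321.6]
top rail 1 otsu 120.0 [ 410.4 -286.3] [5.4 5.9] 0.8 centroid [ 410.3 -286.3]
top off 0 otsu 119.0 [ 604.8 -295.2] [ 47.3 121.1] 22.0 centroid [ 604.8 -294.9]
top off 1 otsu 119.0 [ 561.8 -244.1] [4.5 4.4] 44.4 centroid [ 561.8 -244. ]
top fix 0 otsu 124.0 [534.   34.3] [172.  112.5] 35.3 centroid [533.4  34.7]
top fix 1 otsu 124.0 [534.9  37.5] [132.3  52. ] 35.1 centroid [532.   35.9]
scene rail 0 otsu 138.0 [ 427.6 -320. ] [ 45.1 121.1] 4.7 centroid [ 428.1 -323. ]
scene off 0 otsu 137.0 [ 605.1 -296.2] [ 44.8 115.7] 22.0 centroid [ 605.8 -297.1]
scene fix 0 otsu 142.0 [533.3  34.5] [172.4 112.4] 35.5 centroid [535.   33.6]
scene fix 1 otsu 142.0 [535.2  35.3] [126.7  53.1] 35.8 centroid [533.6  34.1]
```

View pics/m.png

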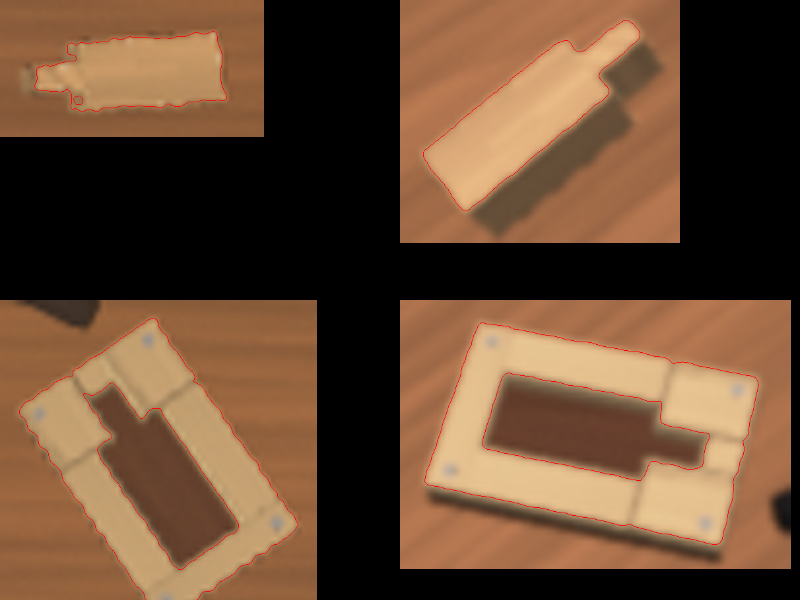

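Both views agree on the rail at (428,-320) mm with yaw about 94.5°, and on the fixture at (534,34) mm with yaw about 35.4°. Next I'll measure the camera stand.

```bash
python3 - <<'E'
from h import *
T=pickle.load(open('top0.pkl','rb'));S=pickle.load(open('scene0.pkl','rb'))
def crop(c,x0,x1,y0,y1,s,name):
    h=cv2.resize(c['frame'][y0:y1,x0:x1],None,fx=s,fy=s,interpolation=cv2.INTER_CUBIC)
    for u in range(x0,x1,10): cv2.line(h,(int((u-x0+.5)*s),0),(int((u-x0+.5)*s),6),(255,255,255),1);cv2.putText(h,str(u),(int((u-x0+.5)*s),18),0,.4,(0,255,255),1)
    for v in range(y0,y1,10): cv2.line(h,(0,int((v-y0+.5)*s)),(6,int((v-y0+.5)*s)),(255,255,255),1);cv2.putText(h,str(v),(8,int((v-y0+.5)*s)),0,.4,(0,255,255),1)
    cv2.imwrite(name,h)
crop(T,70,160,175,230,8,'pics/t_head.png')
crop(S,330,385,35,100,9,'pics/s_head.png')
crop(S,310,365,95,160,9,'pics/s_base.png')
E
```

```text
(no output)
```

View pics/t_head.png

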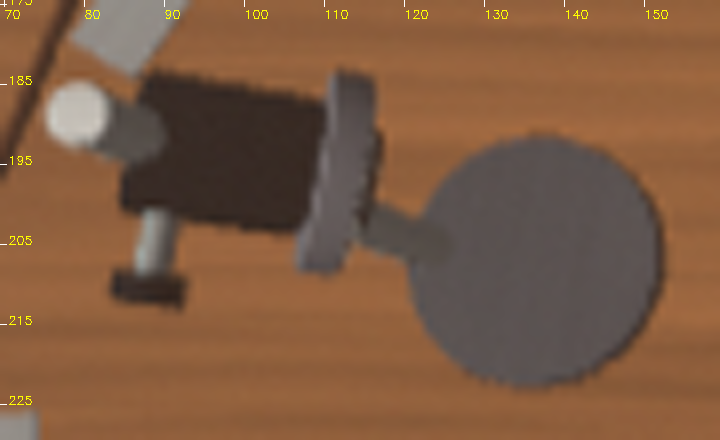

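View pics/s_head.png

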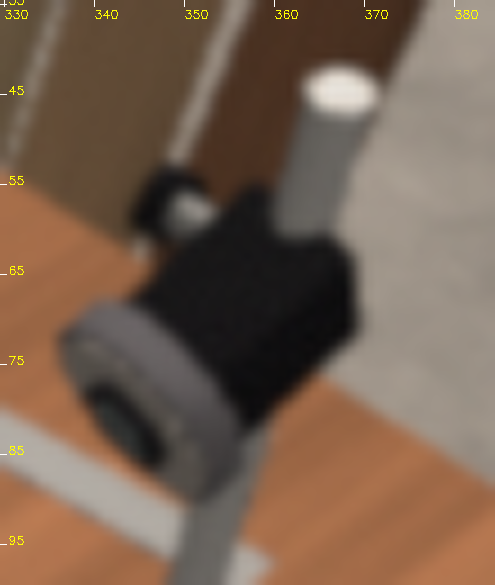

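View pics/s_base.png

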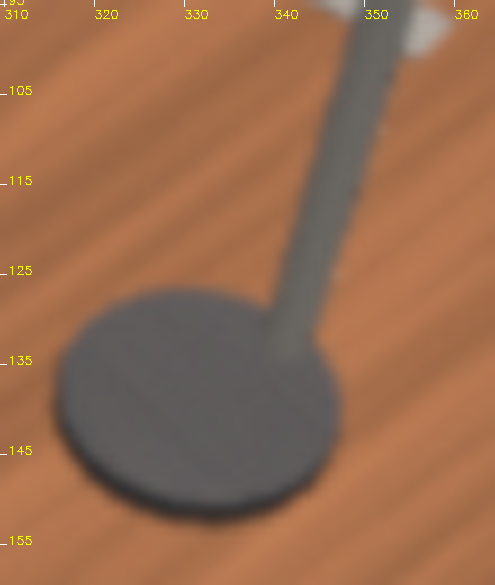

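```bash
python3 - <<'E'
from h import *
from scipy.optimize import brentq
T=pickle.load(open('top0.pkl','rb'));S=pickle.load(open('scene0.pkl','rb'))
t=lambda x,y:np.array([70+x/8-.5,175+y/8-.5])
s=lambda x,y:np.array([330+x/9-.5,35+y/9-.5])
b=lambda x,y:np.array([310+x/9-.5,95+y/9-.5])
top=tri(T,t(77,114),S,s(340,91));print('posttop',top)
base=tri(T,t(537,262),S,b(198.5,397));print('base',base)
foot=tri(T,t(437,245),S,b(292,347));print('foot',foot)
P=(top[0]+foot[0])[:2]/2
for p in (top[0],foot[0]):
    d=p-base[0];print('yaw',np.degrees(np.arctan2(d[1],d[0])),np.hypot(*d[:2]))
def edge(c,a,bb):
    o,d=ray(c,np.array([a,bb]));n=np.cross(d[0],d[1]);n/=np.linalg.norm(n)
    f=lambda ps:n@[np.cos(np.radians(25))*np.cos(ps),np.cos(np.radians(25))*np.sin(ps),np.sin(np.radians(25))]
    g=np.radians(np.arange(40,140,1));v=[f(x) for x in g]
    return [round(np.degrees(brentq(f,g[i],g[i+1])),1) for i in range(len(g)-1) if v[i]*v[i+1]<0]
print('edges',edge(T,t(150,73),t(328,101)),edge(T,t(125,211),t(300,236)))
# lens by ray x stand plane
o,d=ray(S,s(127,425))
for psi in (80,83,86,89,92):
    q=np.radians(psi);n=np.array([-np.sin(q),np.cos(q),0]);B=np.r_[base[0][:2],0]
    n=np.array([-np.sin(q),np.cos(q),0]);k=((B-o)@n)/(d[0]@n);L=o+k*d[0]
    print(psi,L.round(4),'fwd from base',((L-B)@[np.cos(q),np.sin(q),0]).round(4), proj(T,L).round(1))
E
```

```text
posttop (array([0.52104101, 0.49017626, 0.36019348]), np.float64(0.0014089880030727488))
base (array([0.51621379, 0.44477333, 0.0117423 ]), np.float64(0.0006509313329058194))
foot (array([0.52340756, 0.48905477, 0.01269369]), np.float64(0.0021886949019838723))
yaw 83.93113666908393 0.045658826807552476
yaw 80.77259753770319 0.044861966088425714
edges [np.float64(84.9)] [np.float64(84.7)]
80 [0.514  0.4322 0.2651] fwd from base -0.0128 [[114.7 197.3]]
83 [0.5146 0.4313 0.266 ] fwd from base -0.0136 [[114.9 197.1]]
86 [0.5152 0.4302 0.267 ] fwd from base -0.0146 [[115.2 196.8]]
89 [0.5159 0.429  0.2682] fwd from base -0.0157 [[115.5 196.5]]
92 [0.5168 0.4276 0.2696] fwd from base -0.0172 [[115.9 196.2]]
```

```bash
python3 - <<'E'
from h import *
from scipy.spatial.transform import Rotation as R
from plant import arm
print(arm.grip_point_offset,[a for a in dir(arm) if a[0]!='_'])
s=arm.read_state();q=s['orientation'];M=R.from_quat(np.r_[q[1:],q[0]]).as_matrix();print(M.round(3))
T=pickle.load(open('top0.pkl','rb'));S=pickle.load(open('scene0.pkl','rb'))
L=np.array([.5149,.4307,.2665]);ps=np.radians(84.5);c,sn=np.cos(np.radians(25)),np.sin(np.radians(25))
X=np.array([c*np.cos(ps),c*np.sin(ps),sn]);Y=np.array([-np.sin(ps),np.cos(ps),0]);Z=np.cross(X,Y)
a=np.linspace(0,2*np.pi,60)
out=[]
for cam,(x0,x1,y0,y1,k) in((T,(70,160,175,230,8)),(S,(330,385,35,100,9))):
    h=cv2.resize(cam['frame'][y0:y1,x0:x1],None,fx=k,fy=k,interpolation=cv2.INTER_CUBIC)
    for r,off,col in((.017,0,(0,255,255)),(.036,.006,(0,255,0))):
        C=L+off*X+r*(np.outer(np.cos(a),Y)+np.outer(np.sin(a),Z))
        p=((proj(cam,C)-[x0,y0]+.5)*k).astype(np.int32);cv2.polylines(h,[p],True,col,1)
    out.append(h[:, :400] if cam is T and False else h)
H=max(o.shape[0] for o in out)
im=np.hstack([cv2.copyMakeBorder(o,0,H-o.shape[0],0,0,cv2.BORDER_CONSTANT) for o in (out[0][:,180:480],out[1])])
cv2.imwrite('pics/ov.png',im)
E
```

```text
0.0187 ['MotionError', 'grip_point_offset', 'read_camera', 'read_state', 'sign_off']
[[-0.     0.966  0.259]
 [ 0.001  0.259 -0.966]
 [-1.     0.    -0.001]]
```

View pics/ov.png

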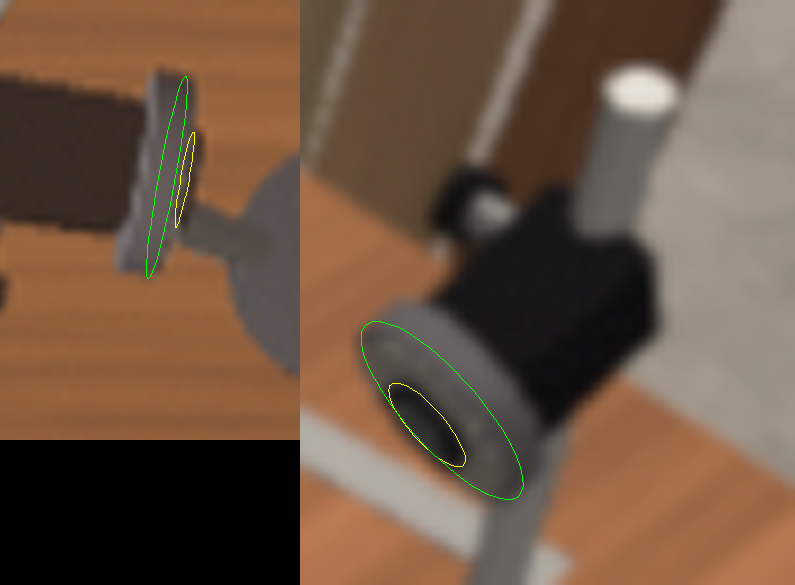

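The overlay of lens and lamp circles fits the scene view within 1 px. The top view suggests about 2 mm further out, so I'll blend the two. Next is a planning helper, then the approach.

```bash
cat > plan.py <<'E'
from h import *
from scipy.spatial.transform import Rotation as R
from plant import arm
def Rz(yaw,pitch=0):
    # rail-axes (x fwd,y,z up) -> world, nose up by pitch
    return R.from_euler('z',yaw,degrees=True)*R.from_euler('y',-pitch,degrees=True)
# tool axes in rail axes: tool x=-z, tool z=-y (yaw-90), tool y = z cross x = (-y)x(-z)= x
TR=R.from_matrix(np.array([[0,1,0],[0,0,-1],[-1,0,0]],float))  # columns tool x,y,z: x=(0,0,-1) y=(1,0,0) z=(0,-1,0)
def toolrot(yaw,pitch=0): return Rz(yaw,pitch)*TR
def cur():
    s=arm.read_state();q=s['orientation'];return s,R.from_quat(np.r_[q[1:],q[0]])
def delta(p,rot):
    s,C=cur();d=C.inv().apply(np.array(p)-s['ee_pos'])*100
    r=(C.inv()*rot).as_rotvec(degrees=True)
    print('t',round(s['t'],2),'q',s['q'].round(2),'pos',s['ee_pos'].round(4),'grip',round(s['grip_width'],4),'F',s['ft_force'].round(1))
    print('shift cm',d.round(2),'rotvec deg',r.round(1))
RAIL=np.array([.4278,-.3196]);RY=94.55
FIX=np.array([.5337,.0344]);FY=35.45
LENS=np.array([.5152,.4297,.2665]);LY=84.5
def xy(o,yaw,dx): a=np.radians(yaw);return o+dx*np.array([np.cos(a),np.sin(a)])
E
python3 - <<'E'
from plan import *
print(TR.as_matrix())
delta([*xy(RAIL,RY,-.015),.12],toolrot(RY))
E
```

```text
[[ 0.  1.  0.]
 [ 0.  0. -1.]
 [-1.  0.  0.]]
t 0.1 q [-1.45  0.29 -0.15  1.13 -0.    1.43] pos [ 0.1358 -0.5067  0.2308] grip 0.0854 F [-1.1 -0.1 -0.8]
shift cm [11.09 32.77 -9.03] rotvec deg [-79.5  -0.   -0.1]
```

Call:
apply_moves:
  targets:
    - [[4,14,-4,-35,0,0,6.6],[11.1,32.8,-9,-79.5,0,0,6.6],[11.1,32.8,-9,-79.5,0,0,6.6],[11.1,32.8,-9,-79.5,0,0,6.6],[11.1,32.8,-9,-79.5,0,0,6.6],[11.1,32.8,-9,-79.5,0,0,6.6],[11.1,32.8,-9,-79.5,0,0,6.6],[11.1,32.8,-9,-79.5,0,0,6.6],[11.1,32.8,-9,-79.5,0,0,6.6],[11.1,32.8,-9,-79.5,0,0,6.6],[11.1,32.8,-9,-79.5,0,0,6.6],[11.1,32.8,-9,-79.5,0,0,6.6]]

```text
t: 1.3
ee_pos: [0.4293, -0.3352, 0.1201]
orientation: [0.706, -0.027, 0.707, 0.027]
ft_force: [-0.7, -0.3, -0.4]
grip_width: 0.0662
```

```bash
python3 - <<'E'
from plan import *
delta([*xy(RAIL,RY,-.015),.014],toolrot(RY))
for n in("scene","top"):
    c=arm.read_camera(n);pickle.dump(c,open(n+'1.pkl','wb'))
    cv2.imwrite(f'pics/{n}1.png',c['frame'])
S=pickle.load(open('scene1.pkl','rb'))['frame'][160:330,60:260];T=pickle.load(open('top1.pkl','rb'))['frame'][180:330,280:430]
cv2.imwrite('pics/p1.png',np.hstack([cv2.resize(S,(470,400),interpolation=2),cv2.resize(T,(320,400))]))
E
```

```text
t 1.3 q [-0.8   0.41 -0.28  0.88  0.    0.7 ] pos [ 0.4293 -0.3352  0.1201] grip 0.0662 F [-0.7 -0.3 -0.4]
shift cm [10.61  0.06 -0.02] rotvec deg [-0.1 -0.  -0. ]
```

View pics/p1.png

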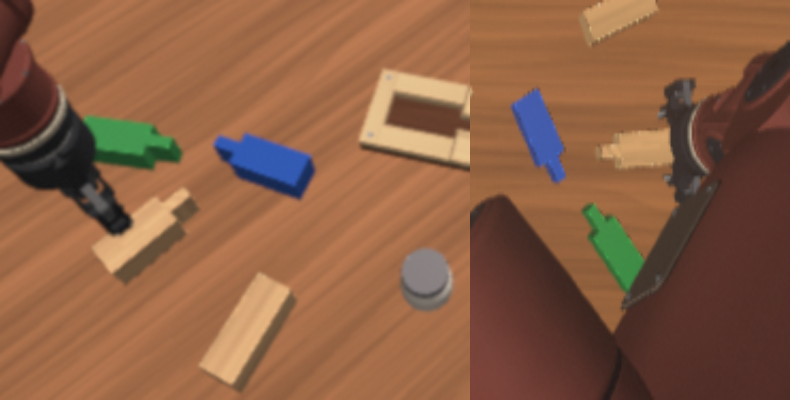

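The gripper straddles the rail, with the jaws across its width. I'll go down and close.

Call:
apply_moves:
  targets:
    - [[5,0,0,0,0,0,6.6],[8,0,0,0,0,0,6.6],[10,0,0,0,0,0,6.6],[10.6,0,0,0,0,0,6.6],[10.6,0,0,0,0,0,6.6],[10.6,0,0,0,0,0,5.0],[10.6,0,0,0,0,0,4.0],[10.6,0,0,0,0,0,3.5],[10.6,0,0,0,0,0,3.5],[10.6,0,0,0,0,0,3.5],[10.6,0,0,0,0,0,3.5]]

```text
t: 2.5
ee_pos: [0.4303, -0.3362, 0.0158]
orientation: [0.707, -0.028, 0.706, 0.027]
ft_force: [0.6, 0.2, 7.6]
grip_width: 0.0433
```

```bash
python3 - <<'E'
from plan import *
delta([*xy(RAIL,RY,-.015),.12],toolrot(RY))
E
```

```text
t 2.5 q [-0.8   0.54 -0.39  0.63 -0.    0.7 ] pos [ 0.4303 -0.3362  0.0158] grip 0.0433 F [0.6 0.2 7.6]
shift cm [-10.42   0.15  -0.1 ] rotvec deg [-0.1  0.1  0.1]
```

Call:
apply_moves:
  targets:
    - [[-2,0,0,0,0,0,3.5],[-6,0,0,0,0,0,3.5],[-10.5,0,0,0,0,0,3.5],[-10.5,0,0,0,0,0,3.5],[-10.5,0,0,0,0,0,3.5]]

```text
t: 3.0
ee_pos: [0.4301, -0.336, 0.1208]
orientation: [0.707, -0.029, 0.706, 0.027]
ft_force: [-0.3, -0.2, -1.8]
grip_width: 0.043
```

```bash
python3 - <<'E'
from plan import *
delta([*xy(FIX,FY,-.0165),.12],toolrot(FY))
S=arm.read_camera('scene');pickle.dump(S,open('scene2.pkl','wb'))
cv2.imwrite('pics/p2.png',cv2.resize(S['frame'][140:300,40:240],(800,640)[:2] if 0 else (750,600),interpolation=2))
E
```

```text
t 3.0 q [-0.8   0.41 -0.28  0.87  0.    0.7 ] pos [ 0.4301 -0.336   0.1208] grip 0.043 F [-0.3 -0.2 -1.8]
shift cm [1.000e-02 3.526e+01 1.182e+01] rotvec deg [59.1  0.2  0.1]
```

View pics/p2.png

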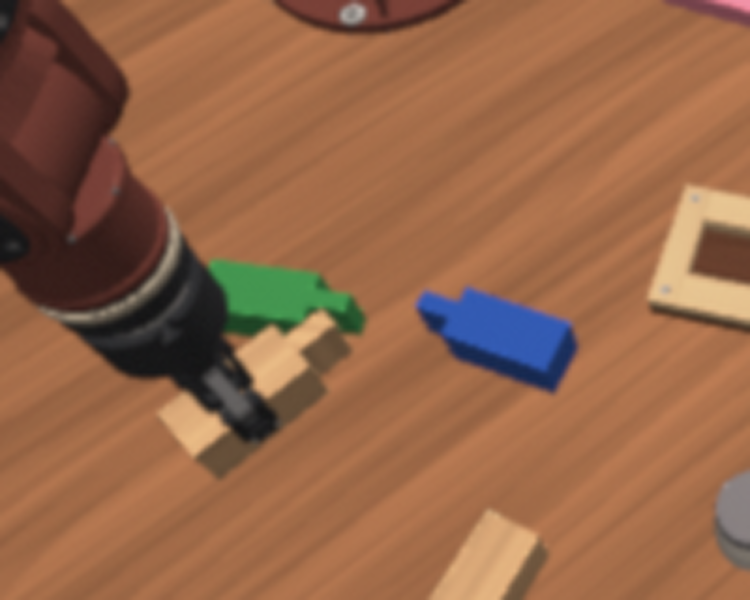

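The rail is held level. I'll carry it over the fixture.

Call:
apply_moves:
  targets:
    - [[0,4,1.3,7,0,0,3.5],[0,8.5,2.8,15,0,0,3.5],[0,13,4.3,23,0,0,3.5],[0,17.5,5.8,31,0,0,3.5],[0,22,7.3,39,0,0,3.5],[0,26.5,8.8,47,0,0,3.5],[0,31,10.3,54,0,0,3.5],[0,35.3,11.8,59.1,0,0,3.5],[0,35.3,11.8,59.1,0,0,3.5],[0,35.3,11.8,59.1,0,0,3.5],[0,35.3,11.8,59.1,0,0,3.5]]

```text
t: 4.15
ee_pos: [0.5185, 0.0254, 0.1183]
orientation: [0.628, 0.323, 0.629, -0.324]
ft_force: [-0.3, 0.4, -1.9]
grip_width: 0.0433
```

```bash
cat > look.py <<'E'
from plan import *
import sys
def look(tag,sx,tx):
    S=arm.read_camera('scene');T=arm.read_camera('top');pickle.dump(S,open(f'scene{tag}.pkl','wb'));pickle.dump(T,open(f'top{tag}.pkl','wb'))
    f=lambda c,b:cv2.resize(c['frame'][b[2]:b[3],b[0]:b[1]],(398,int(398*(b[3]-b[2])/(b[1]-b[0]))),interpolation=2)
    a,b=f(S,sx),f(T,tx);H=max(a.shape[0],b.shape[0])
    g=lambda o:cv2.copyMakeBorder(o,0,H-o.shape[0],0,0,cv2.BORDER_CONSTANT)
    cv2.imwrite(f'pics/p{tag}.png',np.hstack([g(a),g(b)]))
E
python3 - <<'E'
from look import *
look('3',(190,310,130,260),(210,330,130,260))
delta([*xy(FIX,FY,-.0165),.05],toolrot(FY))
E
```

```text
t 4.25 q [-0.09  0.37 -0.35  0.85 -0.    2.43] pos [0.5188 0.0246 0.1188] grip 0.0431 F [-0.3  0.  -0.9]
shift cm [6.88 0.14 0.07] rotvec deg [-0.1 -0.   0.1]
```

View pics/p3.png

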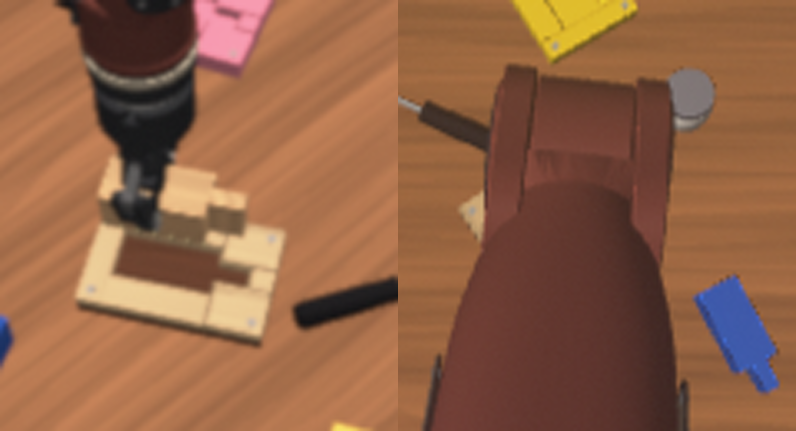

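Call:
apply_moves:
  targets:
    - [[3,0.14,0.07,0,0,0,3.5],[6,0.14,0.07,0,0,0,3.5],[6.9,0.14,0.07,0,0,0,3.5],[6.9,0.14,0.07,0,0,0,3.5],[6.9,0.14,0.07,0,0,0,3.5]]

```text
t: 4.75
ee_pos: [0.5214, 0.0255, 0.0512]
orientation: [0.628, 0.325, 0.628, -0.324]
ft_force: [0.1, 0.0, -0.8]
grip_width: 0.0432
```

```bash
python3 - <<'E'
from look import *
delta([*xy(FIX,FY,-.0165),.05],toolrot(FY))
S=arm.read_camera('scene');pickle.dump(S,open('scene4.pkl','wb'))
h=cv2.resize(S['frame'][165:240,200:290],None,fx=8,fy=8,interpolation=2)
s=arm.read_state();z=s['ee_pos'][2]-.0158+.045
M=toolrot(FY)
# expected rail top outline
o=np.array([[-60,-22],[30,-22],[30,-8],[60,-8],[60,8],[30,8],[30,22],[-60,22]])/1000
c,sn=np.cos(np.radians(FY)),np.sin(np.radians(FY));A=np.array([[c,-sn],[sn,c]])
ctr=s['ee_pos'][:2]+A@[.0165,0]
P=np.c_[ctr+o@A.T,np.full(8,z)]
cv2.polylines(h,[((proj(S,P)-[200,165]+.5)*8).astype(np.int32)],True,(0,255,0),1)
po=np.array([[-62,-24],[32,-24],[32,-10],[62,-10],[62,10],[32,10],[32,24],[-62,24]])/1000
cc=po.copy();P=np.c_[FIX+cc@A.T,np.full(8,.012)]
cv2.polylines(h,[((proj(S,P)-[200,165]+.5)*8).astype(np.int32)],True,(255,255,0),1)
cv2.imwrite('pics/p4.png',h)
E
```

```text
t 4.75 q [-0.09  0.46 -0.43  0.69 -0.    2.43] pos [0.5214 0.0255 0.0512] grip 0.0432 F [ 0.1  0.  -0.8]
shift cm [ 0.12 -0.14 -0.01] rotvec deg [-0.1  0.  -0. ]
```

View pics/p4.png

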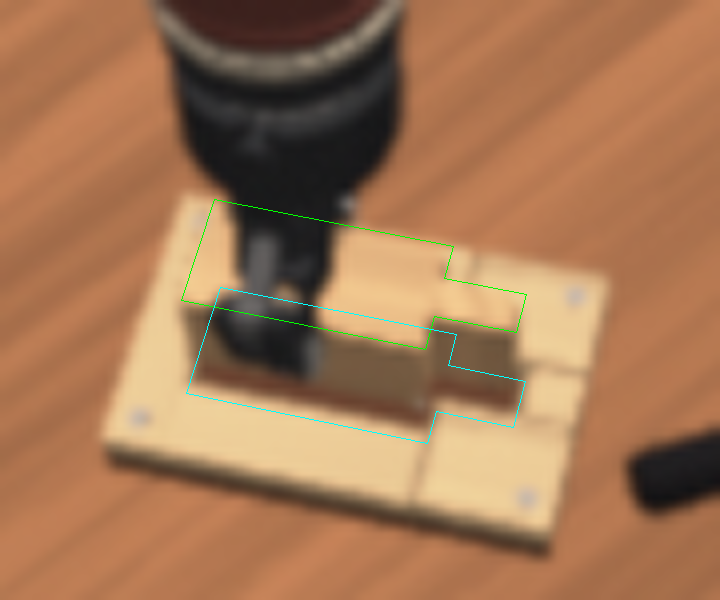

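The predicted rail top outline matches the picture. I'll shift 1.4 mm, then descend in steps.

Call:
apply_moves:
  targets:
    - [[0.1,-0.14,0,0,0,0,3.5],[0.6,-0.14,0,0,0,0,3.5],[0.9,-0.14,0,0,0,0,3.5],[1.2,-0.14,0,0,0,0,3.5],[1.2,-0.14,0,0,0,0,3.5],[1.2,-0.14,0,0,0,0,3.5]]

```text
t: 5.4
ee_pos: [0.5197, 0.0254, 0.0382]
orientation: [0.628, 0.324, 0.628, -0.324]
ft_force: [-0.3, 1.0, -1.4]
grip_width: 0.0431
```

```bash
python3 - <<'E'
from look import *
delta([*xy(FIX,FY,-.0165),.0278],toolrot(FY))
E
```

```text
t 5.4 q [-0.09  0.48 -0.44  0.65 -0.    2.43] pos [0.5197 0.0254 0.0382] grip 0.0431 F [-0.3  1.  -1.4]
shift cm [1.04 0.02 0.08] rotvec deg [-0. -0.  0.]
```

Call:
apply_moves:
  targets:
    - [[0.4,0,0.05,0,0,0,3.5],[0.7,0,0.05,0,0,0,3.5],[0.9,0,0.05,0,0,0,3.5],[1.0,0,0.05,0,0,0,3.5],[1.0,0,0.05,0,0,0,3.5],[1.0,0,0.05,0,0,0,3.5]]

```text
t: 6.0
ee_pos: [0.52, 0.0249, 0.0283]
orientation: [0.628, 0.324, 0.628, -0.324]
ft_force: [-0.5, 0.0, -1.1]
grip_width: 0.0436
```

```bash
python3 - <<'E'
from look import *
delta([*xy(FIX,FY,-.0165),.0278],toolrot(FY))
S=arm.read_camera('scene');pickle.dump(S,open('scene5.pkl','wb'))
cv2.imwrite('pics/p5.png',cv2.resize(S['frame'][165:240,200:290],None,fx=8,fy=8,interpolation=2))
E
```

```text
t 6.0 q [-0.09  0.49 -0.45  0.63 -0.    2.43] pos [0.52   0.0249 0.0283] grip 0.0436 F [-0.5  0.  -1.1]
shift cm [0.05 0.01 0.02] rotvec deg [-0. -0.  0.]
```

View pics/p5.png

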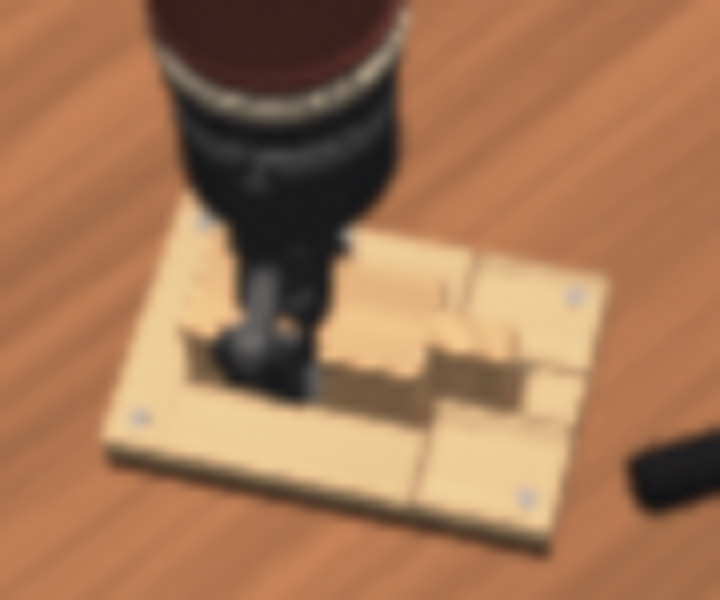

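Call:
apply_moves:
  targets:
    - [[0.05,0,0,0,0,0,3.5],[0.1,0,0,0,0,0,3.5],[0.1,0,0,0,0,0,3.5]]

```text
t: 6.35
ee_pos: [0.5202, 0.0249, 0.0278]
orientation: [0.629, 0.324, 0.628, -0.324]
ft_force: [-1.8, 1.6, 5.2]
grip_width: 0.0431
```

Contact came at the predicted height, with 5 N upward. I'll release and back off to check the seating.

Call:
apply_moves:
  targets:
    - [[0.05,0,0,0,0,0,4.8],[0,0,0,0,0,0,6.0],[0,0,0,0,0,0,6.4],[0,0,0,0,0,0,6.4],[0,0,0,0,0,0,6.4],[-3,0,0,0,0,0,6.4],[-8,0,0,0,0,0,6.4],[-13,0,0,0,0,0,6.4],[-13,0,0,0,0,0,6.4],[-13,0,0,0,0,0,6.4]]

```text
t: 7.35
ee_pos: [0.5209, 0.0248, 0.1585]
orientation: [0.629, 0.325, 0.627, -0.324]
ft_force: [-0.1, 0.2, 0.4]
grip_width: 0.0639
```

```bash
python3 - <<'E'
from look import *
delta([*xy(FIX,FY,-.0165),.0278],toolrot(FY))
S=arm.read_camera('scene');pickle.dump(S,open('scene6.pkl','wb'))
h=cv2.resize(S['frame'][165:240,200:290],None,fx=8,fy=8,interpolation=2)
o=np.array([[-60,-22],[30,-22],[30,-8],[60,-8],[60,8],[30,8],[30,22],[-60,22]])/1000
c,sn=np.cos(np.radians(FY)),np.sin(np.radians(FY));A=np.array([[c,-sn],[sn,c]])
P=np.c_[FIX+o@A.T,np.full(8,.057)]
h2=h.copy()
cv2.polylines(h2,[((proj(S,P)-[200,165]+.5)*8).astype(np.int32)],True,(0,255,0),1)
cv2.imwrite('pics/p6.png',cv2.resize(np.vstack([h[150:450],h2[150:450]]),None,fx=1,fy=1))
E
```

```text
t 7.35 q [-0.09  0.34 -0.29  0.94 -0.    2.43] pos [0.5209 0.0248 0.1585] grip 0.0639 F [-0.1  0.2  0.4]
shift cm [13.07 -0.08 -0.06] rotvec deg [-0.   0.1 -0.1]
```

View pics/p6.png

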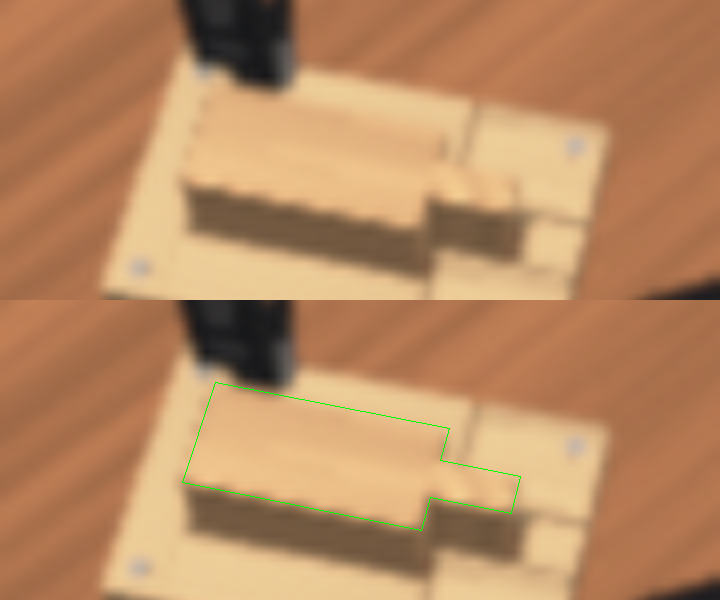

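The rail is seated: released, its outline lies on the predicted seated outline at height 57 mm. I'll regrip it.

Call:
apply_moves:
  targets:
    - [[4,-0.05,-0.05,0,0,0,6.4],[8,-0.05,-0.05,0,0,0,6.4],[11.5,-0.05,-0.05,0,0,0,6.4],[12.8,-0.05,-0.05,0,0,0,6.4],[12.8,-0.05,-0.05,0,0,0,6.4],[12.8,-0.05,-0.05,0,0,0,5.0],[12.8,-0.05,-0.05,0,0,0,4.0],[12.8,-0.05,-0.05,0,0,0,3.5],[12.8,-0.05,-0.05,0,0,0,3.5],[12.8,-0.05,-0.05,0,0,0,3.5],[12.8,-0.05,-0.05,0,0,0,3.5]]

```text
t: 8.5
ee_pos: [0.5196, 0.025, 0.0297]
orientation: [0.629, 0.324, 0.628, -0.324]
ft_force: [-1.1, -0.5, 3.9]
grip_width: 0.043
```

```bash
python3 - <<'E'
from look import *
delta([*xy(FIX,FY,-.0165),.12],toolrot(FY))
E
```

```text
t 8.5 q [-0.09  0.49 -0.45  0.63  0.    2.43] pos [0.5196 0.025  0.0297] grip 0.043 F [-1.1 -0.5  3.9]
shift cm [-9.03  0.05  0.06] rotvec deg [-0.1  0.  -0. ]
```

Call:
apply_moves:
  targets:
    - [[-1,0,0,0,0,0,3.5],[-3,0,0,0,0,0,3.5],[-7,0,0,0,0,0,3.5],[-11,0,0,0,0,0,3.5],[-15,0,0,0,0,0,3.5],[-15,0,0,0,0,0,3.5],[-15,0,0,0,0,0,3.5]]

```text
t: 9.2
ee_pos: [0.5198, 0.025, 0.1804]
orientation: [0.629, 0.325, 0.628, -0.324]
ft_force: [-0.5, -0.4, -2.4]
grip_width: 0.0432
```

```bash
python3 - <<'E'
from look import *
W=Rz(LY,25);print(W.as_matrix().round(3))
foc=LENS+W.apply([-.1,0,0]);print('focus',foc)
for back in(.06,0):
    p=foc+W.apply([-back,0,0])-W.apply([.0769,0,.0048]);print(p.round(4));delta(p,toolrot(LY,25))
look('7',(190,310,130,260),(210,330,130,260))
E
```

```text
[[ 0.087 -0.995 -0.041]
 [ 0.902  0.096 -0.421]
 [ 0.423  0.     0.906]]
focus [0.50651342 0.33948647 0.22423817]
[0.4948 0.218  0.162 ]
t 9.2 q [-0.09  0.32 -0.26  1.   -0.    2.43] pos [0.5198 0.025  0.1804] grip 0.0432 F [-0.5 -0.4 -2.4]
shift cm [  1.82   9.14 -17.19] rotvec deg [-48.3  10.8  23.4]
[0.5    0.2721 0.1874]
t 9.2 q [-0.09  0.32 -0.26  1.   -0.    2.43] pos [0.5198 0.025  0.1804] grip 0.0432 F [-0.5 -0.4 -2.4]
shift cm [ -0.71  12.7  -21.29] rotvec deg [-48.3  10.8  23.4]
```

View pics/p7.png

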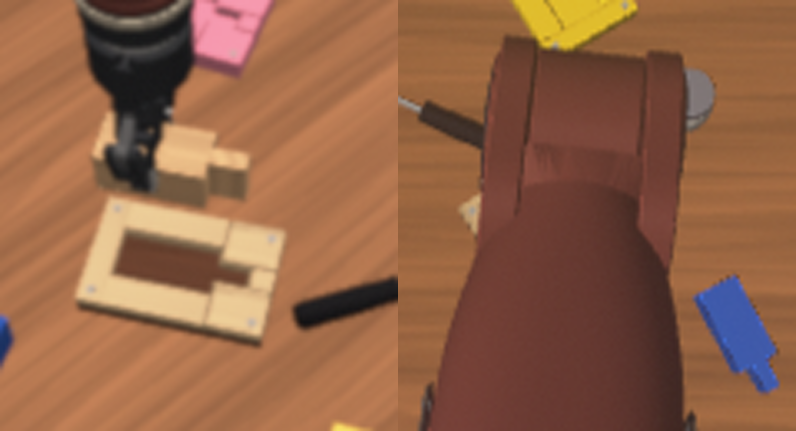

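The rail is out. I'll go to a standoff 60 mm short of focus on the lens axis.

Call:
apply_moves:
  targets:
    - [[0.2,1,-1.9,-5,1,2,3.5],[0.4,2.3,-4.3,-12,2.7,6,3.5],[0.7,3.6,-6.9,-19,4.3,9.4,3.5],[1,5,-9.5,-26,6,13,3.5],[1.3,6.5,-12,-34,7.6,16.4,3.5],[1.6,7.8,-14.6,-41,9.2,20,3.5],[1.8,9.1,-17.2,-48.3,10.8,23.4,3.5],[1.8,9.1,-17.2,-48.3,10.8,23.4,3.5],[1.8,9.1,-17.2,-48.3,10.8,23.4,3.5],[1.8,9.1,-17.2,-48.3,10.8,23.4,3.5],[1.8,9.1,-17.2,-48.3,10.8,23.4,3.5]]

```text
t: 10.4
ee_pos: [0.4941, 0.2174, 0.1613]
orientation: [0.696, 0.186, 0.683, 0.119]
ft_force: [-0.8, 0.0, -0.6]
grip_width: 0.0431
```

```bash
cat > fin.py <<'E'
from look import *
W=Rz(LY,25);foc=LENS+W.apply([-.1,0,0])
E
python3 - <<'E'
from fin import *
for back in(.06,0):
    delta(foc+W.apply([-back,0,0])-W.apply([.0769,0,.0048]),toolrot(LY,25))
look('8',(230,390,30,200),(70,260,130,260))
E
```

```text
t 10.4 q [ 0.02  0.3  -0.43  0.79  0.43  1.7 ] pos [0.4941 0.2174 0.1613] grip 0.0431 F [-0.8  0.  -0.6]
shift cm [-0.04  0.09  0.07] rotvec deg [-0.1 -0.1  0. ]
t 10.4 q [ 0.02  0.3  -0.43  0.79  0.43  1.7 ] pos [0.4941 0.2174 0.1613] grip 0.0431 F [-0.8  0.  -0.6]
shift cm [-0.05  6.09  0.06] rotvec deg [-0.1 -0.1  0. ]
```

View pics/p8.png

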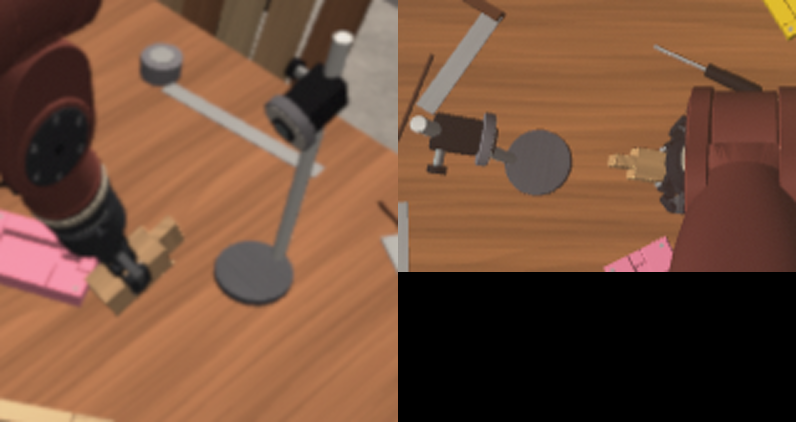

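The orientation is right, with the tenon towards the lens and the nose up. I'll advance 6 cm.

Call:
apply_moves:
  targets:
    - [[0,2,0.05,0,0,0,3.5],[0,4,0.05,0,0,0,3.5],[-0.05,5.5,0.05,0,0,0,3.5],[-0.05,6,0.05,0,0,0,3.5],[-0.05,6,0.05,0,0,0,3.5],[-0.05,6,0.05,0,0,0,3.5],[-0.05,6,0.05,0,0,0,3.5]]

```text
t: 11.2
ee_pos: [0.4994, 0.2712, 0.1867]
orientation: [0.696, 0.186, 0.683, 0.119]
ft_force: [-0.2, -0.4, -1.3]
grip_width: 0.0429
```

```bash
cat > chk.py <<'E'
from fin import *
import sys
def chk(tag,off=(.0769,0,.0048)):
    delta(foc-W.apply(off),toolrot(LY,25))
    s,C=cur();Wr=C*TR.inv();te=s['ee_pos']+Wr.apply(off)
    print('tenon err in lens axes mm',(W.inv().apply(te-foc)*1000).round(1))
    out=[]
    o=np.array([[-60,-22],[30,-22],[30,-8],[60,-8],[60,8],[30,8],[30,22],[-60,22]])/1000
    for n,b in(('scene',(285,385,40,140)),('top',(80,200,160,240))):
        c=arm.read_camera(n);pickle.dump(c,open(f'{n}{tag}.pkl','wb'))
        k=7 if n=='scene' else 6
        h=cv2.resize(c['frame'][b[2]:b[3],b[0]:b[1]],None,fx=k,fy=k,interpolation=2)
        cv2.imwrite(f'pics/{n}{tag}r.png',h.copy()[:600])
        for z in(.0225,-.0225):
            P=te+Wr.apply(np.c_[o-[.06,0],np.full(8,z)])
            cv2.polylines(h,[((proj(c,P)-[b[0],b[2]]+.5)*k).astype(np.int32)],True,(0,255,0) if z>0 else (255,255,0),1)
        p=proj(c,np.array([te,foc,LENS]));print(n,'tenon,focus,lens px',p.round(1).tolist())
        for q in p: cv2.circle(h,tuple(((q-[b[0],b[2]]+.5)*k).astype(int)),2,(0,0,255),-1)
        cv2.imwrite(f'pics/{n}{tag}.png',h[:600])
E
python3 -c "
from chk import *
chk('9')"
```

```text
t 11.2 q [ 0.13  0.29 -0.36  0.82  0.43  1.81] pos [0.4994 0.2712 0.1867] grip 0.0429 F [-0.2 -0.4 -1.3]
shift cm [-0.02  0.12  0.05] rotvec deg [-0.1 -0.1  0. ]
tenon err in lens axes mm [-1.2  0.4 -0.3]
scene tenon,focus,lens px [[316.7, 106.9], [317.1, 106.7], [343.4, 82.0]]
top tenon,focus,lens px [[151.6, 202.6], [151.2, 202.4], [115.5, 196.9]]
```

View pics/scene9.png

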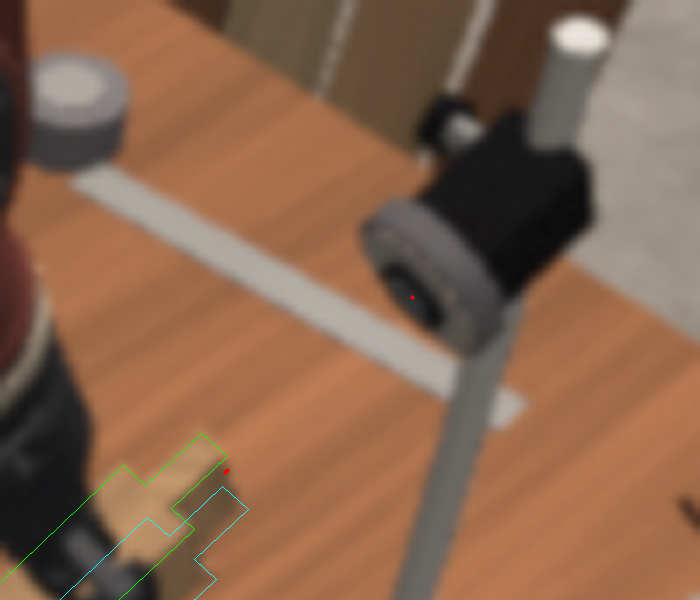

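View pics/top9.png

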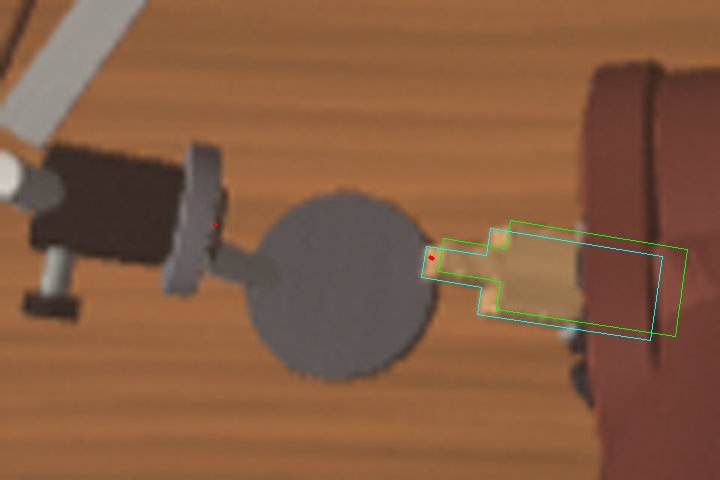

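```bash
python3 - <<'E'
from fin import *
T=pickle.load(open('top9.pkl','rb'));S=pickle.load(open('scene9.pkl','rb'))
a=np.linspace(0,2*np.pi,80);out=[]
for cam,(x0,x1,y0,y1,k) in((T,(98,122,178,214,16)),(S,(332,362,64,96,13))):
    h0=cv2.resize(cam['frame'][y0:y1,x0:x1],None,fx=k,fy=k,interpolation=cv2.INTER_CUBIC);h0=cv2.convertScaleAbs(h0,alpha=1.6)
    h=h0.copy()
    for r,off,col in((.017,0,(0,255,255)),(.036,.006,(0,255,0))):
        C=LENS+W.apply(np.c_[np.full(80,off),r*np.cos(a),r*np.sin(a)])
        cv2.polylines(h,[((proj(cam,C)-[x0,y0]+.5)*k).astype(np.int32)],True,col,1)
    out+=[h] if cam is S else [h]
H=580
cv2.imwrite('pics/ov2.png',np.hstack([cv2.copyMakeBorder(o,0,H-o.shape[0],0,0,cv2.BORDER_CONSTANT) for o in out]))
E
```

```text
(no output)
```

View pics/ov2.png

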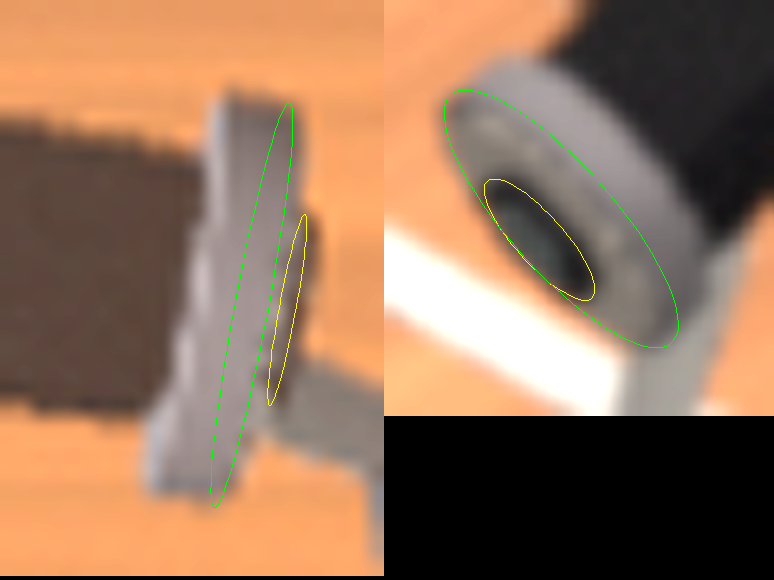

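```bash
python3 - <<'E'
from fin import *
T=pickle.load(open('top9.pkl','rb'));S=pickle.load(open('scene9.pkl','rb'))
p,e=tri(T,proj(T,LENS)[0]+[.6,-.5],S,proj(S,LENS)[0]+[-.15,.15]);print(p,e,W.inv().apply(p-LENS)*1000)
# rail residual check: tenon top-face corners visible in scene/top vs predicted -> see overlays
E
```

```text
[0.51634288 0.42747897 0.26802352] 0.0002538385646154338 [-1.26052182 -1.3504929   2.26881094]
```

View pics/top9r.png

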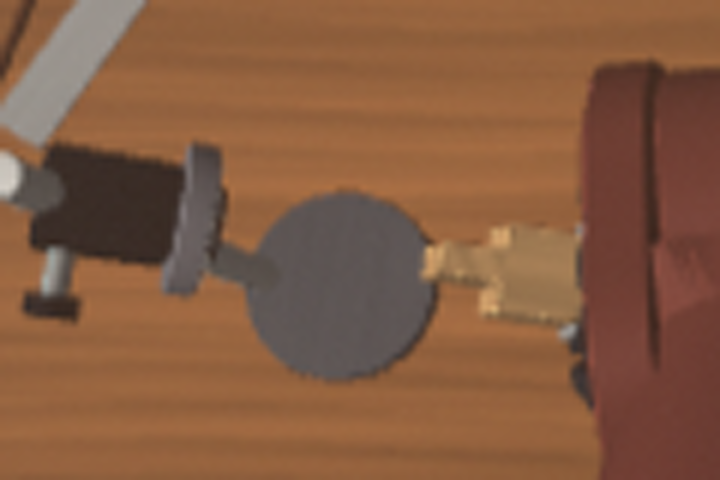

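View pics/scene9r.png

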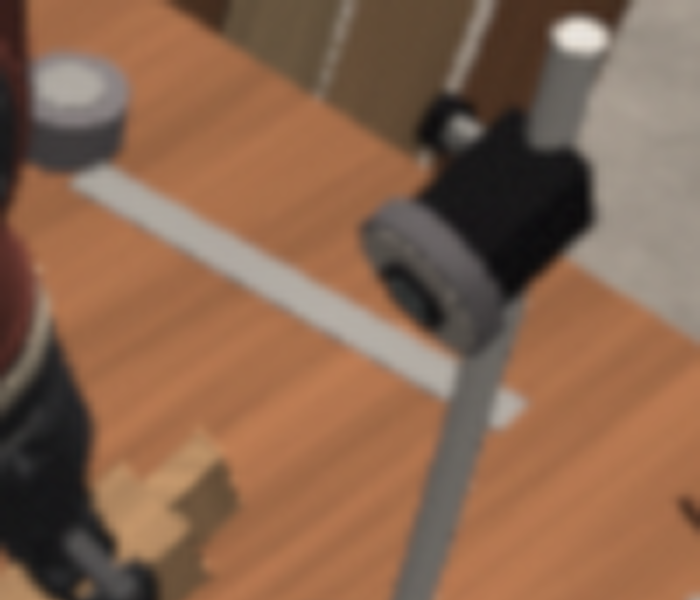

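```bash
sed -i 's/^LENS=.*;LY/LENS=np.array([.5157,.4283,.2674]);LY/' plan.py; python3 - <<'E'
from fin import *
S=pickle.load(open('scene9.pkl','rb'));s,C=cur();Wr=C*TR.inv();te=s['ee_pos']+Wr.apply((.0769,0,.0048))
x0,x1,y0,y1,k=285,330,95,135,14
h=cv2.convertScaleAbs(cv2.resize(S['frame'][y0:y1,x0:x1],None,fx=k,fy=k,interpolation=2),alpha=1.8)
o=np.array([[30,-22],[30,-8],[60,-8],[60,8],[30,8],[30,22]])/1000
for z in(.0225,-.0225):
    P=te+Wr.apply(np.c_[o-[.06,0],np.full(6,z)])
    cv2.polylines(h,[((proj(S,P)-[x0,y0]+.5)*k).astype(np.int32)],False,(0,255,0) if z>0 else (255,255,0),1)
cv2.imwrite('pics/z9.png',h)
delta(foc-W.apply((.0769,0,.0048)),toolrot(LY,25))
E
```

```text
t 11.3 q [ 0.13  0.29 -0.36  0.82  0.43  1.81] pos [0.4995 0.2713 0.1868] grip 0.043 F [ 0.3  0.7 -0.7]
shift cm [-0.16  0.02  0.11] rotvec deg [-0.1 -0.1  0. ]
```

View pics/z9.png

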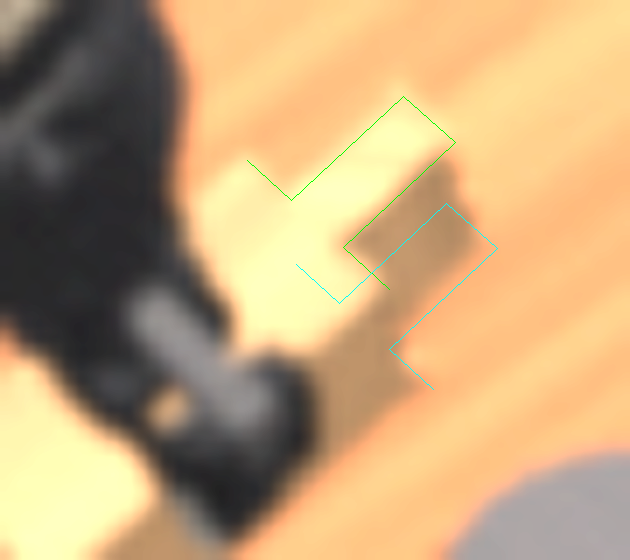

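Call:
apply_moves:
  targets:
    - [[-0.16,0.02,0.1,0,0,0,3.5],[-0.16,0.02,0.1,0,0,0,3.5],[-0.16,0.02,0.1,0,0,0,3.5],[-0.16,0.02,0.1,0,0,0,3.5],[-0.16,0.02,0.1,0,0,0,3.5]]

```text
t: 11.8
ee_pos: [0.5006, 0.2712, 0.1886]
orientation: [0.696, 0.186, 0.683, 0.12]
ft_force: [0.9, -0.5, -1.7]
grip_width: 0.0432
```

```bash
python3 -c "
from chk import *
chk('10')
for n in('scene','top'):
    cv2.imwrite(f'pics/{n}f.png',pickle.load(open(n+'10.pkl','rb'))['frame'])"
```

```text
t 11.8 q [ 0.13  0.29 -0.36  0.82  0.43  1.81] pos [0.5006 0.2712 0.1886] grip 0.0432 F [ 0.9 -0.5 -1.7]
shift cm [ 0.01 -0.06  0.  ] rotvec deg [-0.  -0.1  0. ]
tenon err in lens axes mm [ 0.6 -0.   0.1]
scene tenon,focus,lens px [[317.0, 106.6], [316.9, 106.8], [343.3, 82.0]]
top tenon,focus,lens px [[151.4, 202.1], [151.6, 202.2], [115.9, 196.7]]
```

View pics/scenef.png

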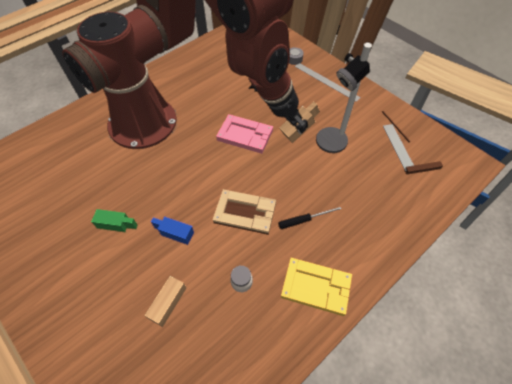

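View pics/top10.png

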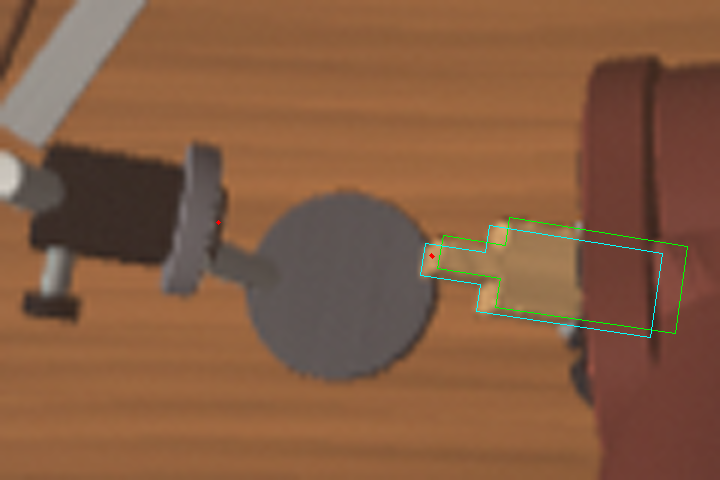

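The rail is held in the air with its tenon facing the lens (tenon at about (317,107) in the scene view, lens at (343,82)). The offcut (165,300), pot (241,278) and screwdriver (310,217) sit where they were. I'll hand the job in.

```bash
python3 -c "
from plant import arm
print(arm.sign_off())"
```

```text
the job is handed in; nothing more can be done
None
```

I seated the tenoned rail in the plywood fixture, let go, gripped it again, lifted it out and handed in at 11.8 s with it held up to the inspection camera.

- **Seating:** contact came at the predicted pocket-floor height with about 5 N. After release, the rail's outline in the scene view lay on the predicted seated outline.
- **Final hold:** the tenon end was within about 0.6 mm of the focus point I computed and 0.1° of square. The grip read 43 mm.
- **Bystanders:** the offcut, pot and screwdriver looked unmoved in the last scene picture, and nothing touched the camera or its stand.
- **Disagreements:** the two views put the lens about 1.3 mm apart along the lens axis and across it, and about 2.3 mm apart vertically. I used a position between them, so the true hold may be off by 1–2 mm. The stand's yaw read 81–85° depending on the feature, and I used 84.5°. In one enlarged scene crop the rail's lower edge looked about 1 px (about 3 mm) higher than predicted. I put that down to blur, because the upper edges and the top view fitted.

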